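# Tip the corks out of the divided dish, keep the ceramic caps

### The job

Lift the two-section dark wooden dish out of the drawer by its centre grip, turn it so that only the cork section faces down over the white enamel tin, and tip both corks into the tin while the two ceramic swing-top caps stay in their own section. Do not touch the corks or caps with the fingers. Then set the dish gently back, standing flat on the bottom of the drawer, let go, and leave the tools in the rack and the yellow lifter undisturbed.

Things in the scene. Friction and masses are not known exactly. Their poses are not given: they have to be found in the camera images.
- dish: Loose dark wooden two-section dish, 0.26 kg, 226 mm long (its x), 65 mm wide (its y), at any yaw flat on the drawer bottom. Origin: centre of its underside, z up; flat foot |x| < 70 mm. A divider 12 mm thick, 40 mm high crosses its middle: corks on its +x side, caps on its -x side. Floors 8 mm above the origin, |x| 6 to 68 mm; side walls at |y| 26.5 to 32.5 mm, 32 mm high.
- grip (a point): Middle of the dish's upright centre grip, 80 mm above its underside: a flat plate 12 mm thick (along the dish's x, the way fingers close on it) and 44 mm wide (along its y), rising from the divider to a rounded top 104 mm above the underside. Corks and caps reach 38 mm above the underside.
- cork_lip (a point): Middle of the open lip of the cork section, at x +113, z +28 mm in the dish's frame. From the floor's end a ramp rises to it at 24 degrees. Tipped 40 to 50 degrees about the dish's y with this lip lowest, the section empties over it (corks roll off) while the divider holds the caps back. Side walls stand 24 mm over the ramp.
- cap_lip (a point): Middle of the like open lip of the cap section, at x -113, z +28 mm in the dish's frame.
- cork1_mid (a point): Centre of the first tan cork, a plain cylinder 30 mm in diameter and 48 mm long, 10 g, lying in the dish's cork section with its length along the dish's y.
- cork2_mid (a point): Centre of the second cork, alike, beside the first.
- cap1_mid (a point): Middle of the first ceramic swing-top cap: cream, bell-shaped, 27 mm in diameter, 28 mm high, red rubber washer below, 25 g, standing in the dish's other section.
- cap2_mid (a point): Middle of the second cap, alike.
- tin: White enamel roasting tin with a blue rim, on the table left of the drawer, fixed: 250 mm long (its x), 190 mm wide (its y), 65 mm high outside; walls and bottom 4 mm. Origin: centre of its underside, on the table. Small blue loop handles reach 25 mm beyond its two x ends, just below the rim.
- drawer: Deep wooden kitchen drawer standing on the table, fixed. Origin: centre of its underside, on the table. Inside 500 mm (x) by 510 mm (y); the maple bottom's top face is 8 mm above the origin; walls 14 mm thick, 115 mm high; green face on the far (+x) side 22 mm thick, 150 mm high.
- rack: Cherry wood rack, 260 mm long (its x), 60 mm wide, 80 mm high, fixed in the drawer along its right (-y) wall, with four 30 mm holes 64 mm apart along its x; its tools stand up to 57 mm above its top. Origin: centre of its underside. Leave alone.
- corkscrew: Chrome winged corkscrew hanging in a hole of the rack, 82 mm across the wings, 56 mm tall above the rack. Origin: on its axis at the rack's top face. Leave alone.
- jar_opener: Stainless jar opener hanging in the rack, 68 mm across its grip, 56 mm tall above the rack. Origin: on its axis at the rack's top face. Leave alone.
- bottle_stopper: Cream ceramic ball bottle stopper in the rack, 38 mm across, 51 mm tall above the rack. Origin: on its axis at the rack's top face. Leave alone.
- lifter: Yellow plastic can-tab lifter, 116 x 26 x 7 mm, lying flat on the drawer bottom beyond the dish, towards the drawer's far wall. Origin: its middle, on the underside; x along its length. Leave alone.
- cork1: The cork of point cork1_mid; origin on its outside, it turns as the cork rolls.
- cap1: The cap of point cap1_mid; origin at the centre of its red underside.
- cork2: The cork of point cork2_mid; origin on its outside, it turns as the cork rolls.
- cap2: The cap of point cap2_mid; origin at the centre of its red underside.
Things that resemble listed ones, but are neither listed nor needed, are in the scene too. What is shaped like the cap2 but blue is not meant.

How it is judged:
By the outcome, as a careful person would: the job done as asked, in the order asked, and still so for the second after the job is handed in, with the robot touching nothing.
It also fails if it takes over 54 s, if anything falls off the work surface, if the arm or the gripper's body presses on something with over 40 N, if the wrist force passes 120 N, or if a joint passes its speed limit or range.

### The arm

A 6-joint arm with a two-finger parallel gripper is mounted at the origin on the work surface. World frame = base frame: x ahead of the robot, y to its left, z up, the work surface at z = 0. Lengths are in mm, angles in rad, forces in N, time in s.
With the tool pointing down it reaches from about 300 to 775 mm from the base axis. Payload 14.6 kg.
Tool frame: the origin (TCP) lies on the centre line of the jaws, within the pads' length; the fingertips stand 8 mm ahead of it and the grasp point (between the pads) lies 11 mm behind it; z points along the fingers, y is the direction in which the jaws open and shut (so a half turn about z gives the same grasp; the last joint's range is limited). The gripper opens to 94 mm and grips with 3 to 60 N. Pads are 16 mm wide; open, the fingers measure 119 mm over their backs; the gripper's body (75 mm by 177 mm) begins 78 mm behind the grasp point.
Start: joints at [-1.314, 0.3, 1.521, -0, 1.321, -0.067], TCP at [174.987, -521.41, 176.346] pointing down, gripper open.
Joint ranges: [-3.03, 3.03], [-0.79, 2.21], [0.23, 2.52], [-1.04, 4.18], [0, 3.07], [-2.55, 2.55]. Speed limits (rad/s): [2.22, 2.22, 2.57, 3.14, 3.14, 3.14].

### API

Orientations are given as [roll, pitch, yaw] about the fixed x, y, z axes, in that order (R = Rz(yaw) Ry(pitch) Rx(roll)).
In Python, from cell import read_state, cams, manip gives the robot as it stands.
- The arm moves only by the shell command python3 -m handwheel 'ROWS' [OPENING] [FORCE]. ROWS is JSON, a list of rows, each a list of 4 numbers: the shift along the tool's x, y, z in m, then the turn about the tool's z in degrees. In form: [[dx, dy, dz, turn], ...]. A call has 1 to 5 rows; each row is the pose to reach, as a shift and turn from the pose measured when the call began, along the tool's axes at that moment; what a row does not reach only later rows make up. A row lasts 1/8 s, in which the tool goes at most 62.5 mm and 10.7 degrees, less where a joint would pass 70% of its speed; a pose out of reach is approached as far as the arm can. A call with a gripper value outside its range is refused whole. OPENING is the closure, from 0 (fully open) to 1 (shut), set as the call begins (- or left out, the last holds). The fingers move at their own pace and stop on an object; FORCE is the grip in N (left out, the last holds). Time passes only in rows, so rows that repeat a pose let the fingers close. It gives the time, the measured TCP pose, the force and the opening at its end, in the units of the state.
- read_state(): the state, without advancing time (a new reading comes with each control period).
- cams.camera(name): name is "scene" or "top" or "wrist"; returns the picture (400x640x3 uint8, red, green, blue); there is no depth.
- cams.get_calibration(name): a dict with "vertical_fov" (degrees; the focal length in pixels is half the picture's height over the tangent of half this angle, whatever the lens; pixels are square), "cx", "cy" (the principal point, pixels), "R" (3x3) and "t" (3): a world point X has camera coordinates R X + t. Camera axes: x right, y down, z forward; pixel columns grow to the right and rows downward; lengths in mm; the calibration is good to about 2 mm. The wrist camera is an equidistant fisheye: a pixel r from the principal point sees the ray r / f radians off the axis. A picture is of the moment at which its call begins: read the wrist's pose just before it. get_calibration takes no time and is no camera call; for the wrist camera it gives the pose at the moment of the call.
- manip.sign_off(): hands the job in, once; it reports no verdict.
The state is a dict: "clock": time; "joints": joint angles; "qd": joint speeds; "effort": joint torques, N m; "eef_pos": TCP position; "eef_rot": TCP orientation; "wrist_force": force on the tool from outside, world axes, zero at the start; "moment": the same for the moment, N m; "finger_gap": finger opening in mm.
Only numpy, scipy, OpenCV 4.12 (cv2) and the standard library are available. Lean on these libraries where they do the work, as an engineer would, in place of code of your own. Each camera call takes 0.05 s, during which the arm holds its last target. There are 200 camera calls.

## Working session

There is one attempt and no reset: what is moved stays moved. The work goes in short steps, Python scripts to look and compute and a shell command to move; the robot and the scene stay as the last step left them, time stands still between calls to the robot, and variables do not carry over. Pictures are saved under pics/ and viewed, about 8 in all and at most 12, crops included, and the job is handed in when it is done.

```bash
ls; mkdir -p pics; python3 - <<'E'
from cell import read_state,cams,manip
import cv2,numpy as np
s=read_state();print(s)
for n in("scene","top"):
    im=cams.camera(n);cv2.imwrite(f"pics/{n}0.png",im[...,::-1]);c=cams.get_calibration(n);print(n,c)
E
```

```text
pics
{'clock': 0.0, 'joints': array([-1.31360506e+00,  3.00456319e-01,  1.52159010e+00,  9.27297963e-06,
        1.32071639e+00, -6.66036467e-02]), 'qd': array([ 9.99522535e-04,  1.87307642e-04, -8.98170156e-04, -5.35600102e-04,
        2.18290383e-03,  5.56554056e-05]), 'effort': array([-6.50668153e-04, -5.31811702e+01, -3.52733696e+01,  7.07679545e-02,
        2.44206889e-02, -4.83006556e-05]), 'eef_pos': array([ 174.91174155, -521.12429536,  175.79064829]), 'eef_rot': array([-3.14042568e+00, -8.68412941e-05,  3.23792567e-01]), 'wrist_force': array([-0.62301459, -0.80979239,  0.40825183]), 'moment': array([-0.00412616, -0.00508985,  0.02977381]), 'finger_gap': 94.01519095902883}
scene {'vertical_fov': 47.38264237235306, 'cx': 321.06003625592945, 'cy': 203.86545187317756, 'R': array([[ 0.68463025,  0.72871086,  0.01618329],
       [ 0.44288912, -0.39825915, -0.80326762],
       [-0.5789047 ,  0.55710872, -0.59539838]]), 't': array([-286.91047695, -235.67620794, 1508.62561658])}
top {'vertical_fov': 44.27576782770801, 'cx': 318.9620163174699, 'cy': 197.66024017127842, 'R': array([[-0.01460622, -0.99977921,  0.0151057 ],
       [-0.98075788,  0.01138364, -0.19489585],
       [ 0.19468086, -0.01766172, -0.98070761]]), 't': array([-106.66092106,  539.50899143, 1365.99437094])}
```

```bash
python3 -m handwheel --help | head -30
```

```text
invalid input: not JSON, or not a number
```

View pics/scene0.png

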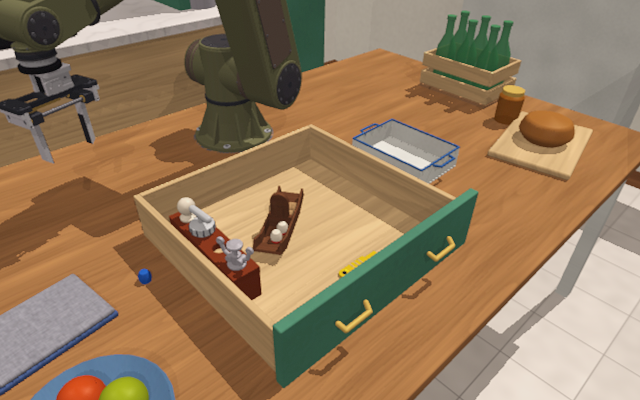

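View pics/top0.png

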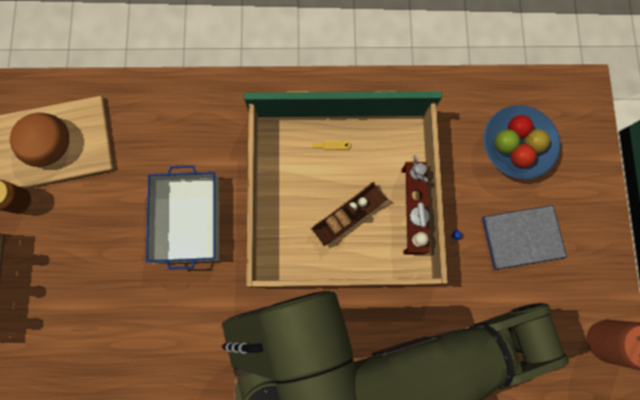

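```bash
cat > h.py <<'E'
import numpy as np,cv2
from cell import read_state,cams,manip
from scipy.spatial.transform import Rotation as Ro
def ray(n,u,v,c=None):
    c=c or cams.get_calibration(n);f=200/np.tan(np.radians(c["vertical_fov"])/2)
    d=np.array([u-c["cx"],v-c["cy"]],float)
    if n=="wrist":
        r=np.hypot(*d);a=r/f;k=np.r_[d/max(r,1e-9)*np.sin(a),np.cos(a)]
    else:k=np.r_[d/f,1]
    R=np.array(c["R"]);return -R.T@np.array(c["t"]),R.T@k
def onz(n,u,v,z,c=None):
    o,d=ray(n,u,v,c);return o+d*(z-o[2])/d[2]
def cross(a,b):
    (o,d),(p,e)=a,b
    s=np.linalg.lstsq(np.c_[d,-e],p-o,rcond=None)[0];A=o+d*s[0];B=p+e*s[1];return (A+B)/2,np.linalg.norm(A-B)
E
python3 - <<'E'
from h import *
im=cv2.imread("pics/top0.png");h=cv2.cvtColor(im,cv2.COLOR_BGR2HSV)
m=cv2.inRange(h,(105,90,50),(125,255,255));m[:,:130]=0;m[:,235:]=0
m2=cv2.morphologyEx(m,cv2.MORPH_OPEN,np.ones((1,1)))
ys,xs=np.nonzero(m);print(xs.min(),xs.max(),ys.min(),ys.max(),len(xs))
for u,v in((148,174),(217,172),(219,262),(147,263)):print("tinrim",onz("top",u,v,65).round())
for u,v in((247,104),(256,104),(247,284),(440,104),(446,284)):print("drawer",onz("top",u,v,115).round())
for u,v in((340,218),(358,203)):print(onz("top",u,v,30).round())
a=cv2.resize(im[150:270,280:450],None,fx=4.7,fy=4.7,interpolation=2);cv2.imwrite("pics/c1.png",a[:600,:800])
s=cv2.imread("pics/scene0.png")[170:270,230:330];cv2.imwrite("pics/c2.png",cv2.resize(s,None,fx=6,fy=6,interpolation=2))
E
```

```text
146 214 166 268 534
tinrim [611. 377.  65.]
tinrim [615. 180.  65.]
tinrim [356. 167.  65.]
tinrim [356. 367.  65.]
drawer [802.  89. 115.]
drawer [802.  64. 115.]
drawer [294.  82. 115.]
drawer [ 797. -465.  115.]
drawer [ 286. -450.  115.]
[ 482. -175.   30.]
[ 525. -229.   30.]
```

View pics/c1.png

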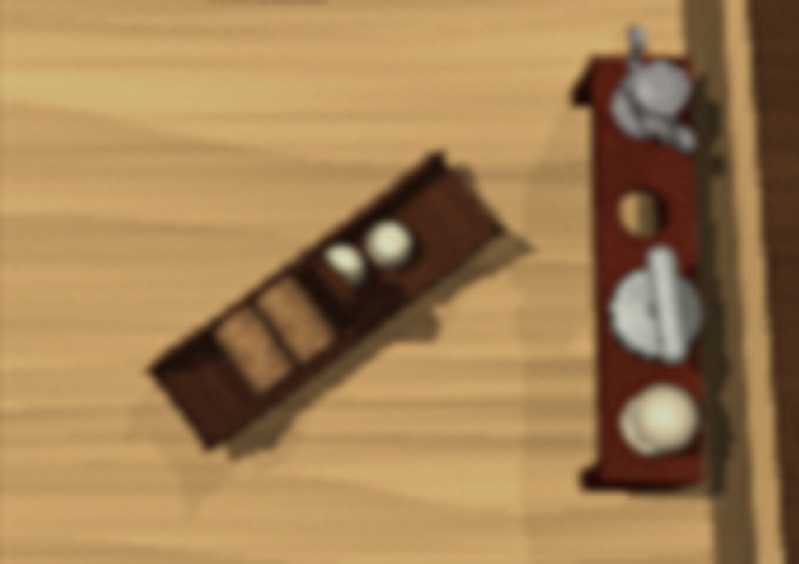

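View pics/c2.png

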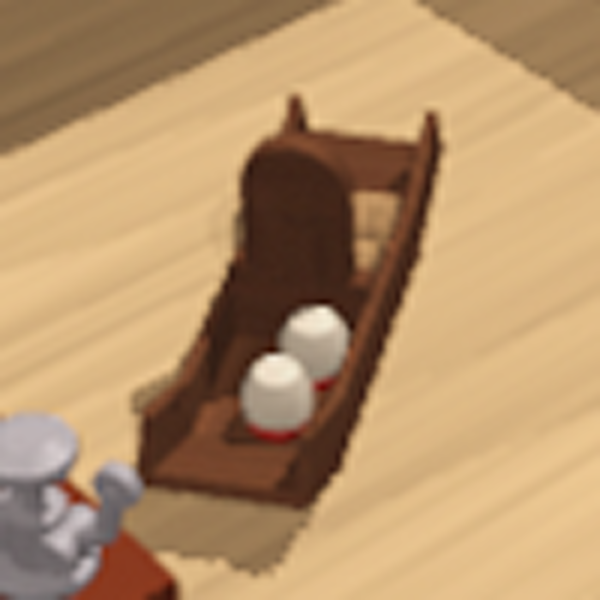

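```bash
python3 - <<'E'
from h import *
P=[onz("top",280+u/4.7,150+v/4.7,60) for u,v in((440,155),(500,232),(152,370),(210,448))]
P=np.array(P);print(P.round());c=P.mean(0);d=(P[2]+P[3]-P[0]-P[1])/2;print("centre",c,"yaw",np.degrees(np.arctan2(d[1],d[0])),np.linalg.norm(d))
print("griptop scene",onz("scene",230+300/6,170+140/6,110))
for u,v in((253,350),(295,318),(345,262),(390,243)):print(onz("top",280+u/4.7,150+v/4.7,30).round())
# tin rim corners in scene (full image picks)
for u,v in((390,121),(458,150),(423,171),(354,138)):print("tin scene",onz("scene",u,v,65).round())
for u,v in((470,193),(310,126),(135,198)):print("drawer scene",onz("scene",u,v,115).round())
E
```

```text
[[ 578. -273.   60.]
 [ 530. -308.   60.]
 [ 447.  -94.   60.]
 [ 400. -128.   60.]]
centre [ 488.67773591 -200.40327906   60.        ] yaw 126.03869071988335 222.0389632916586
griptop scene [ 494.90524774 -202.70948945  110.        ]
[ 463. -156.   30.]
[ 483. -183.   30.]
[ 517. -215.   30.]
[ 529. -243.   30.]
tin scene [367. 348.  65.]
tin scene [617. 352.  65.]
tin scene [618. 184.  65.]
tin scene [369. 180.  65.]
drawer scene [791. 118. 115.]
drawer scene [298.  68. 115.]
drawer scene [ 300. -457.  115.]
```

```bash
cat >> h.py <<'E'
def go(x,y,z,yaw=None):
    s=read_state();R=Ro.from_euler("xyz",s["eef_rot"]);p=s["eef_pos"]
    d=R.inv().apply(np.array([x,y,z])-p)/1000
    yw=np.degrees(s["eef_rot"][2]);t=0 if yaw is None else -((yaw-yw+180)%360-180)
    print("t",round(s["clock"],2),"p",p.round(1),"rpy",np.degrees(s["eef_rot"]).round(2),"F",s["wrist_force"].round(1),"gap",round(s["finger_gap"],1),"q",s["joints"].round(2),"\n need",d.round(4),round(t,1))
E
python3 -m handwheel '[[0.03,-0.015,-0.05,-10],[0.07,-0.03,-0.09,-20],[0.12,-0.06,-0.1,-30],[0.17,-0.085,-0.1,-40],[0.22,-0.11,-0.1,-50]]' 0
python3 -c "
from h import *;go(490,-202,230,126)"
```

```text
clock: 0.72
eef_pos: [349.4, -345.5, 275.9]
eef_rot: [-3.141, -0.001, 1.202]
wrist_force: [0.7, -0.5, -0.8]
finger_gap: 94.1
t 0.72 p [ 349.4 -345.5  275.9] rpy [-1.7996e+02 -5.0000e-02  6.8870e+01] F [ 0.7 -0.5 -0.8] gap 94.1 q [-0.85  0.11  1.52  0.    1.51 -0.49] 
 need [0.1845 0.0794 0.0461] -57.1
```

```bash
python3 -m handwheel '[[0.04,0.016,0.01,-10.5],[0.08,0.032,0.02,-21],[0.12,0.048,0.03,-31.5],[0.16,0.064,0.04,-42],[0.185,0.079,0.046,-52]]'
python3 -m handwheel '[[0,0,0,-5],[0,0,0,-5]]'
python3 - <<'E'
from h import *
go(490,-202,230,126)
c=cams.get_calibration("wrist");im=cams.camera("wrist");cv2.imwrite("pics/w1.png",im[...,::-1])
import pickle;pickle.dump(c,open("w1.pkl","wb"));print(c["cx"],c["cy"],c["vertical_fov"])
E
```

```text
clock: 1.35
eef_pos: [490.6, -199.7, 229.3]
eef_rot: [-3.141, -0.002, 2.117]
wrist_force: [0.2, -0.6, -0.7]
finger_gap: 93.9
clock: 1.6
eef_pos: [490.6, -199.4, 228.9]
eef_rot: [-3.141, -0.003, 2.204]
wrist_force: [0.7, 0.2, 0.0]
finger_gap: 94.0
t 1.6 p [ 490.6 -199.4  228.9] rpy [-1.7998e+02 -1.5000e-01  1.2627e+02] F [0.7 0.2 0. ] gap 94.0 q [-0.46  0.22  1.5   0.    1.43 -1.09] 
 need [-0.0017 -0.002  -0.0011] 0.3
322.5959860037078 194.57332473143927 65.70646984690485
```

View pics/w1.png

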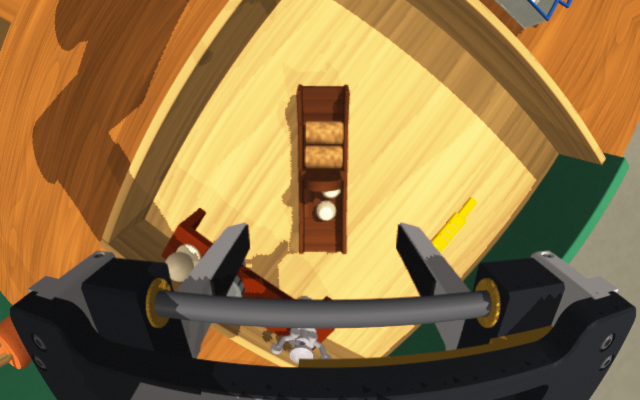

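```bash
python3 - <<'E'
from h import *
import pickle;c=pickle.load(open("w1.pkl","rb"))
P=np.array([onz("wrist",u,v,60,c) for u,v in((302,252),(346,252),(299,87),(349,87))]);print(P.round())
d=(P[2]+P[3]-P[0]-P[1])/2;print(P.mean(0),np.degrees(np.arctan2(d[1],d[0])),np.linalg.norm(d),np.linalg.norm(P[2]-P[3]))
for z,u,v in((38-8,323,145),(112,324,182)):print(onz("wrist",u,v,z,c).round(1))
e=d/np.linalg.norm(d);print("yaw diff; side",e)
E
```

```text
[[ 531. -300.   60.]
 [ 578. -265.   60.]
 [ 404. -129.   60.]
 [ 452.  -93.   60.]]
[ 491.20516461 -196.95951748   60.        ] 126.32725081998755 213.3428740958985 59.93352844258505
[ 470.9 -171.4   30. ]
[ 490.4 -196.2  112. ]
yaw diff; side [-0.59239642  0.80564662  0.        ]
```

```bash
python3 -m handwheel '[[0,0,0.04,0],[0,0,0.08,0],[0,0,0.12,0],[0,0,0.145,0],[0,0,0.157,0]]'
python3 -m handwheel '[[0,0,0,0],[0,0,0,0],[0,0,0,0],[0,0,0,0],[0,0,0,0]]' 1 15
python3 -m handwheel '[[0,0,0,0],[0,0,0,0]]' 1 40
python3 - <<'E'
from h import *
go(491,-199,72,126.3)
cv2.imwrite("pics/w2.png",cams.camera("wrist")[60:400,150:500,::-1])
E
```

```text
clock: 2.28
eef_pos: [489.6, -199.6, 71.1]
eef_rot: [-3.141, -0.003, 2.199]
wrist_force: [1.2, -0.7, 1.0]
finger_gap: 93.9
clock: 2.9
eef_pos: [489.7, -199.7, 71.3]
eef_rot: [-3.141, -0.003, 2.199]
wrist_force: [0.2, 0.1, -0.7]
finger_gap: 47.6
clock: 3.15
eef_pos: [489.7, -199.6, 71.2]
eef_rot: [-3.141, -0.003, 2.199]
wrist_force: [-0.1, 0.3, -1.6]
finger_gap: 35.7
t 3.15 p [ 489.7 -199.6   71.2] rpy [-179.96   -0.19  126.01] F [-0.1  0.3 -1.6] gap 35.7 q [-0.46  0.37  1.69  0.    1.09 -1.09] 
 need [-0.0003  0.0014 -0.0008] -0.3
```

View pics/w2.png

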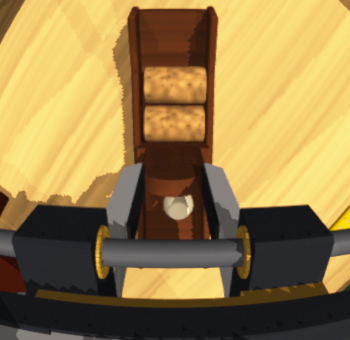

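```bash
python3 -m handwheel '[[0,0,0,0]]'
python3 - <<'E'
from h import *
c=cams.get_calibration("wrist");print("camera",-c["R"].T@c["t"])
f=200/np.tan(np.radians(c["vertical_fov"])/2)
def proj(X):
    k=np.array(c["R"])@X+c["t"];r=np.hypot(*k[:2]);return (np.array([c["cx"],c["cy"]])+k[:2]/r*f*np.arctan2(r,k[2])).round()
s=read_state();p=s["eef_pos"];e=np.array([np.cos(2.2),np.sin(2.2),0]);n=np.array([-e[1],e[0],0])
for x in(-8,8):
    for y in(-22,22):
        for z in(-8,11,):print("pad",x,y,z,proj(p+x*e+y*n+[0,0,z]))
for z in(98-8,112):print("plate",z,[proj(np.array([491,-199,z])+a*e) for a in(-6,6)])
print("lip",proj(np.array([491,-199,60])+113*e+n*30),"corks",onz("wrist",325,164,30,c))
cv2.imwrite("pics/s2.png",cv2.resize(cams.camera("scene")[140:270,210:350,::-1],None,fx=4.5,fy=4.5,interpolation=2))
E
```

```text
clock: 3.32
eef_pos: [489.7, -199.6, 71.2]
eef_rot: [-3.141, -0.003, 2.199]
wrist_force: [0.4, 0.6, -1.5]
finger_gap: 35.8
camera [ 445.8659067  -138.08739032  278.94392328]
pad -8 -22 -8 [351. 228.]
pad -8 -22 11 [354. 238.]
pad -8 22 -8 [293. 228.]
pad -8 22 11 [290. 238.]
pad 8 -22 -8 [352. 208.]
pad 8 -22 11 [355. 216.]
pad 8 22 -8 [292. 208.]
pad 8 22 11 [289. 216.]
plate 90 [array([324., 240.]), array([324., 223.])]
plate 112 [array([324., 255.]), array([324., 236.])]
lip [281.  62.] corks [ 471.08872497 -170.09101534   30.        ]
```

View pics/s2.png

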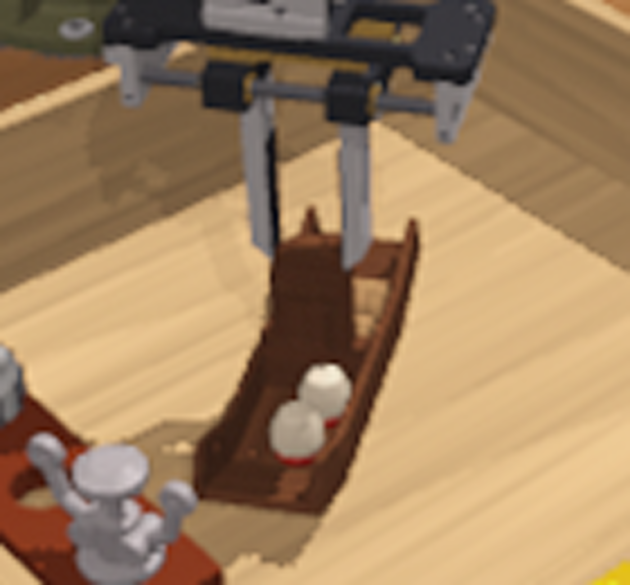

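```bash
python3 - <<'E'
from h import *
c=cams.get_calibration("scene");f=200/np.tan(np.radians(c["vertical_fov"])/2)
def pr(X):
    k=np.array(c["R"])@X+c["t"];return ((k[:2]/k[2]*f+[c["cx"],c["cy"]]-[210,140])*4.5).round()
p=read_state()["eef_pos"];e=np.array([np.cos(2.2),np.sin(2.2),0]);n=np.array([-e[1],e[0],0])
for a in(-18,18):print("tip",a,pr(p+a*n-[0,0,8]),"tip at +8x",pr(p+a*n+8*e-[0,0,8]))
for D in([491,-199,8],[492,-202,8],[489,-196,8]):
    D=np.array(D,float);print("top",pr(D+[0,0,104]),"z82±22",pr(D+22*n+[0,0,82]),pr(D-22*n+[0,0,82]),"capcorner",pr(D-113*e-32*n+[0,0,52]),pr(D-113*e-32*n+[0,0,28]),"cork corner",pr(D+113*e+32*n+[0,0,52]),pr(D+113*e-32*n+[0,0,52]))
E
```

```text
tip -18 [350. 311.] tip at +8x [354. 302.]
tip 18 [283. 302.] tip at +8x [288. 293.]
top [316. 231.] z82±22 [276. 260.] [359. 271.] capcorner [324. 460.] [326. 497.] cork corner [316. 188.] [425. 201.]
top [312. 234.] z82±22 [273. 264.] [355. 274.] capcorner [320. 463.] [322. 501.] cork corner [313. 190.] [422. 204.]
top [318. 227.] z82±22 [278. 256.] [361. 267.] capcorner [326. 455.] [328. 492.] cork corner [318. 184.] [427. 197.]
```

```bash
python3 -m handwheel '[[0,0,0,0],[0,0,0,0]]' 0.3
python3 -m handwheel '[[-0.001,0,0.01,0],[-0.002,0,0.02,0],[-0.002,0,0.02,0]]'
python3 -m handwheel '[[0,0,0,0],[0,0,0,0],[0,0,0,0]]' 1 15
python3 - <<'E'
from h import *
go(492,-201,52,126.3)
cv2.imwrite("pics/s3.png",cv2.resize(cams.camera("scene")[140:270,210:350,::-1],None,fx=4.5,fy=4.5,interpolation=2))
E
```

```text
clock: 3.62
eef_pos: [489.7, -199.7, 71.3]
eef_rot: [-3.141, -0.003, 2.199]
wrist_force: [-0.1, -0.4, 0.6]
finger_gap: 51.7
clock: 4.0
eef_pos: [490.3, -201.0, 50.0]
eef_rot: [-3.14, -0.005, 2.199]
wrist_force: [0.3, 0.1, -0.3]
finger_gap: 65.9
clock: 4.38
eef_pos: [490.4, -201.0, 50.2]
eef_rot: [-3.14, -0.005, 2.199]
wrist_force: [0.7, 1.4, 0.3]
finger_gap: 43.8
t 4.38 p [ 490.4 -201.    50.2] rpy [-179.92   -0.27  126.  ] F [0.7 1.4 0.3] gap 43.8 q [-0.46  0.4   1.7   0.    1.04 -1.09] 
 need [-0.0009  0.0013 -0.0018] -0.3
```

View pics/s3.png

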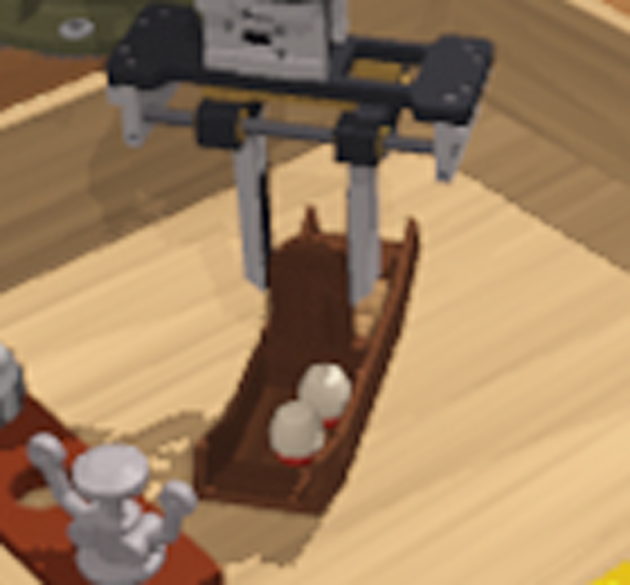

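```bash
python3 -m handwheel '[[0,0,0,0],[0,0,0,0]]' 1 40
python3 -m handwheel '[[0,0,-0.005,0],[0,0,-0.015,0],[0,0,-0.03,0],[0,0,-0.05,0],[0,0,-0.07,0]]'
python3 -m handwheel '[[0,0,-0.02,0],[0,0,-0.04,0],[0,0,-0.06,0],[0,0,-0.075,0],[0,0,-0.08,0]]'
python3 - <<'E'
from h import *
go(484,130,200,90)
im=cams.camera("wrist");cv2.imwrite("pics/w3.png",im[20:360,150:500,::-1])
cv2.imwrite("pics/s4.png",cv2.resize(cams.camera("scene")[60:260,180:420,::-1],None,fx=3,fy=3,interpolation=2))
E
```

```text
clock: 4.68
eef_pos: [490.4, -201.0, 50.3]
eef_rot: [-3.14, -0.005, 2.199]
wrist_force: [0.6, 0.4, -0.6]
finger_gap: 43.4
clock: 5.3
eef_pos: [490.8, -201.3, 121.9]
eef_rot: [-3.141, -0.004, 2.199]
wrist_force: [1.1, 0.2, -3.1]
finger_gap: 43.7
clock: 5.92
eef_pos: [491.2, -201.6, 203.1]
eef_rot: [-3.141, -0.003, 2.199]
wrist_force: [-0.3, -1.4, -4.2]
finger_gap: 43.8
t 5.92 p [ 491.2 -201.6  203.1] rpy [-1.7998e+02 -1.6000e-01  1.2601e+02] F [-0.3 -1.4 -4.2] gap 43.8 q [-0.46  0.24  1.54  0.    1.37 -1.09] 
 need [0.2725 0.1891 0.0038] 36.0
```

View pics/s4.png

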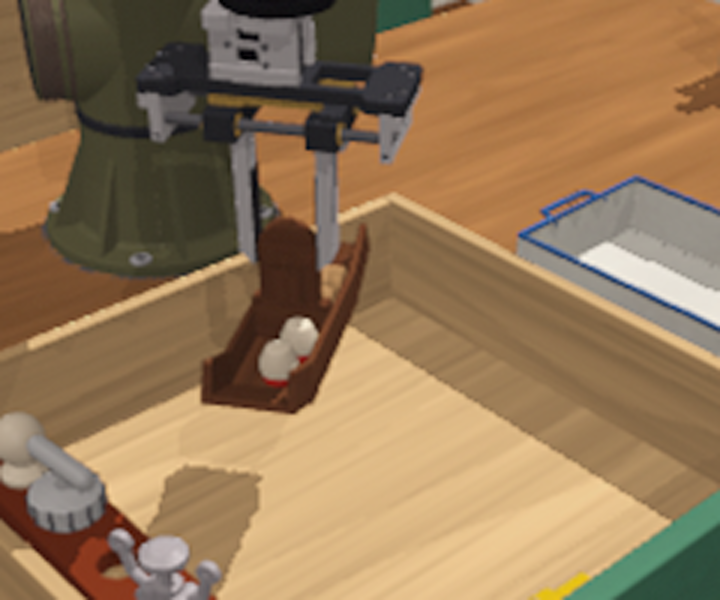

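```bash
python3 -m handwheel '[[0.015,0.01,0,2],[0.04,0.028,0,6],[0.075,0.053,0,12],[0.11,0.078,0,18],[0.145,0.103,0,24]]'
python3 - <<'E'
from h import *
go(487,146,200,90)
E
```

```text
clock: 6.65
eef_pos: [488.6, -22.3, 201.9]
eef_rot: [-3.138, -0.003, 1.777]
wrist_force: [-0.2, 0.6, -2.7]
finger_gap: 43.6
t 6.65 p [488.6 -22.3 201.9] rpy [-179.8    -0.19  101.8 ] F [-0.2  0.6 -2.7] gap 43.6 q [-0.12  0.15  1.65  0.    1.35 -0.33] 
 need [0.1651 0.0328 0.0023] 11.8
```

```bash
python3 -m handwheel '[[0.035,0.007,0,3],[0.075,0.015,0,6],[0.115,0.023,0,9],[0.15,0.03,0.001,11.5],[0.165,0.033,0.002,12]]'
cat >> h.py <<'E'
def tilt(name=None):
    s=read_state();c=cams.get_calibration("wrist");im=cams.camera("wrist")
    if name:cv2.imwrite(f"pics/{name}.png",im[...,::-1])
    f=200/np.tan(np.radians(c["vertical_fov"])/2);p=s["eef_pos"]+[0,0,33];y=s["eef_rot"][2];e=np.array([np.cos(y),np.sin(y),0])
    def v(th,z):
        a=np.radians(th);x,zz=113,z-75;X=p+e*(x*np.cos(a)+zz*np.sin(a))+[0,0,zz*np.cos(a)-x*np.sin(a)]
        k=np.array(c["R"])@X+c["t"];r=np.hypot(*k[:2]);return round(c["cy"]+k[1]/r*f*np.arctan2(r,k[2]))
    h=cv2.cvtColor(im,cv2.COLOR_RGB2HSV);m=cv2.inRange(h,(0,70,15),(12,255,150))|cv2.inRange(h,(165,70,15),(180,255,150))
    t=cv2.inRange(h,(10,80,120),(24,255,255))
    L=m[:200,270:380].sum(1)//255
    print("brown rows",[(i,int(n)) for i,n in enumerate(L) if n>4][::8]);print("tan rows",[(i,int(n)) for i,n in enumerate(t[:220,305:345].sum(1)//255) if n>15][::6])
    print("tilt: lip row, walltop row",[(th,v(th,28),v(th,52)) for th in range(0,56,5)])
E
python3 - <<'E'
from h import *
go(487,146,160,90);tilt("w4")
E
```

```text
clock: 7.28
eef_pos: [486.7, 147.6, 199.4]
eef_rot: [-3.136, -0.002, 1.568]
wrist_force: [0.4, -0.8, -3.7]
finger_gap: 43.4
t 7.28 p [486.7 147.6 199.4] rpy [-1.7969e+02 -1.4000e-01  8.9840e+01] F [ 0.4 -0.8 -3.7] gap 43.4 q [0.22 0.19 1.6  0.   1.35 0.22] 
 need [-0.0017  0.0006  0.0394] -0.2
brown rows [(61, 11), (69, 96), (77, 98), (85, 98), (93, 96), (101, 94), (109, 27), (117, 22), (125, 20), (133, 18), (141, 20), (149, 28), (157, 22), (165, 21), (173, 20), (181, 20), (189, 88), (197, 87)]
tan rows [(108, 40), (114, 40), (120, 40), (126, 40), (132, 40), (138, 40), (144, 38), (154, 40), (160, 40), (166, 40), (172, 40), (178, 40), (184, 40)]
tilt: lip row, walltop row [(0, 62, 56), (5, 70, 62), (10, 79, 69), (15, 87, 76), (20, 96, 84), (25, 106, 92), (30, 115, 101), (35, 125, 109), (40, 135, 118), (45, 145, 127), (50, 155, 137), (55, 165, 146)]
```

```bash
python3 -m handwheel '[[0,0,0.015,0],[0,0,0.03,0],[0,0,0.04,0],[0.005,0,0.046,0],[0.01,0,0.053,0]]'
python3 -m handwheel '[[0.004,0,0.005,0],[0.008,0,0.01,0],[0.011,0,0.015,0],[0.014,0,0.02,0],[0.014,0,0.02,0]]'
python3 - <<'E'
from h import *
go(487,255,126,90);tilt("w5")
E
```

```text
clock: 7.95
eef_pos: [486.7, 159.1, 146.7]
eef_rot: [-3.137, -0.004, 1.568]
wrist_force: [-1.6, 3.6, 5.6]
finger_gap: 43.4
clock: 8.57
eef_pos: [486.8, 173.7, 126.5]
eef_rot: [-3.138, -0.004, 1.568]
wrist_force: [-0.7, 4.8, 3.2]
finger_gap: 43.7
t 8.57 p [486.8 173.7 126.5] rpy [-179.77   -0.24   89.86] F [-0.7  4.8  3.2] gap 43.7 q [0.27 0.28 1.67 0.01 1.2  0.27] 
 need [0.0813 0.     0.0008] -0.1
brown rows [(103, 12), (111, 83), (119, 82), (127, 82), (135, 82), (143, 29), (151, 18), (159, 18), (167, 18), (175, 20), (183, 19), (191, 30), (199, 19)]
tan rows [(143, 22), (149, 40), (155, 40), (161, 40), (167, 40), (173, 40), (181, 36), (187, 40), (193, 40), (199, 40), (205, 40), (211, 40)]
tilt: lip row, walltop row [(0, 62, 56), (5, 70, 62), (10, 79, 69), (15, 87, 76), (20, 96, 84), (25, 106, 92), (30, 115, 101), (35, 125, 109), (40, 135, 118), (45, 145, 128), (50, 155, 137), (55, 165, 146)]
```

```bash
python3 -m handwheel '[[0,0,-0.015,0],[0.005,0,-0.025,0],[0.025,0,-0.025,0],[0.05,0,-0.025,0],[0.07,0,-0.02,0]]'
python3 -m handwheel '[[0.006,0,0.01,0],[0.01,0,0.025,0],[0.01,0,0.04,0],[0.01,0,0.05,0],[0.01,0,0.055,0]]'
python3 - <<'E'
from h import *
go(487,275,91,90);tilt("w6")
E
```

```text
clock: 9.25
eef_pos: [486.9, 245.4, 146.6]
eef_rot: [-3.138, -0.004, 1.569]
wrist_force: [0.1, -0.4, -2.9]
finger_gap: 43.6
clock: 9.88
eef_pos: [486.6, 255.2, 90.9]
eef_rot: [-3.137, -0.004, 1.568]
wrist_force: [1.1, 0.1, -3.2]
finger_gap: 43.8
t 9.88 p [486.6 255.2  90.9] rpy [-179.74   -0.23   89.86] F [ 1.1  0.1 -3.2] gap 43.8 q [0.41 0.38 1.62 0.01 1.14 0.41] 
 need [0.0198 0.0003 0.    ] -0.1
brown rows [(55, 6), (104, 84), (112, 84), (120, 84), (128, 82), (136, 19), (144, 18), (152, 16), (160, 18), (168, 21), (176, 17), (184, 18), (192, 17)]
tan rows [(0, 40), (6, 40), (12, 40), (18, 40), (24, 40), (30, 40), (36, 40), (42, 40), (48, 40), (54, 40), (136, 40), (142, 40), (148, 40), (154, 40), (160, 40), (166, 30), (174, 40), (180, 40), (186, 40), (192, 40), (198, 40), (204, 37)]
tilt: lip row, walltop row [(0, 62, 56), (5, 70, 62), (10, 79, 69), (15, 87, 76), (20, 96, 84), (25, 106, 92), (30, 115, 101), (35, 125, 109), (40, 135, 118), (45, 145, 128), (50, 155, 137), (55, 165, 146)]
```

```bash
python3 -m handwheel '[[0.008,0,0,0],[0.015,0,-0.002,0],[0.021,0,-0.007,0],[0.027,0,-0.013,0],[0.032,0,-0.018,0]]'
python3 - <<'E'
from h import *
go(487,298,118,90);tilt("w7")
E
```

```text
clock: 10.55
eef_pos: [486.7, 287.3, 109.2]
eef_rot: [-3.137, -0.003, 1.569]
wrist_force: [0.9, -3.7, -3.8]
finger_gap: 43.8
t 10.55 p [486.7 287.3 109.2] rpy [-179.73   -0.18   89.88] F [ 0.9 -3.7 -3.8] gap 43.8 q [0.47 0.4  1.55 0.01 1.19 0.47] 
 need [ 0.0108  0.0002 -0.0087] -0.1
brown rows [(98, 27), (112, 83), (120, 83), (128, 82), (136, 81), (144, 20), (152, 18), (160, 18), (168, 18), (176, 19), (184, 17), (192, 17)]
tan rows [(0, 40), (6, 40), (12, 40), (18, 40), (24, 40), (30, 40), (36, 40), (42, 40), (48, 40), (54, 40), (60, 40), (66, 40), (72, 40), (78, 40), (84, 40), (90, 40), (96, 40), (140, 40), (146, 40), (152, 40), (158, 40), (164, 40), (170, 40), (178, 40), (184, 40), (190, 40), (196, 40), (202, 40), (208, 40)]
tilt: lip row, walltop row [(0, 62, 56), (5, 70, 62), (10, 79, 69), (15, 87, 76), (20, 96, 84), (25, 106, 92), (30, 115, 101), (35, 125, 109), (40, 135, 118), (45, 145, 127), (50, 155, 137), (55, 165, 146)]
```

```bash
python3 -m handwheel '[[-0.015,0,0,0],[-0.018,0,0.01,0],[-0.018,0,0.02,0],[-0.01,0,0.022,0],[-0.002,0,0.022,0]]'
python3 -m handwheel '[[0.006,0,0,0],[0.012,0,-0.003,0],[0.018,0,-0.008,0],[0.024,0,-0.014,0],[0.028,0,-0.019,0]]'
python3 - <<'E'
from h import *
go(487,310,118,90);tilt("w8")
E
```

```text
clock: 11.22
eef_pos: [486.8, 286.5, 87.6]
eef_rot: [-3.137, -0.003, 1.569]
wrist_force: [0.5, -9.9, 3.2]
finger_gap: 43.9
clock: 11.85
eef_pos: [486.7, 314.9, 106.9]
eef_rot: [-3.137, -0.003, 1.57]
wrist_force: [0.1, -3.0, -4.4]
finger_gap: 43.6
t 11.85 p [486.7 314.9 106.9] rpy [-179.75   -0.18   89.93] F [ 0.1 -3.  -4.4] gap 43.6 q [0.51 0.43 1.51 0.01 1.2  0.51] 
 need [-0.0048  0.0002 -0.0111] -0.1
brown rows [(141, 20), (149, 17), (157, 14), (165, 16), (173, 17), (181, 15), (189, 15), (197, 17)]
tan rows [(0, 40), (6, 40), (12, 40), (18, 40), (24, 40), (30, 40), (36, 40), (42, 40), (48, 40), (54, 40), (60, 40), (66, 40), (72, 40), (78, 40), (84, 40), (90, 40), (96, 40), (102, 40), (108, 40), (114, 40), (120, 40), (126, 40), (144, 26), (150, 40), (156, 40), (162, 40), (168, 40), (174, 40), (180, 40), (186, 40), (192, 39), (198, 40), (204, 40), (215, 22)]
tilt: lip row, walltop row [(0, 62, 56), (5, 70, 62), (10, 79, 69), (15, 87, 76), (20, 96, 84), (25, 106, 92), (30, 115, 101), (35, 125, 109), (40, 135, 118), (45, 145, 127), (50, 155, 137), (55, 165, 146)]
```

```bash
python3 -m handwheel '[[-0.015,0,-0.005,0],[-0.03,0,-0.015,0],[-0.05,0,-0.025,0],[-0.055,0,-0.025,0],[-0.055,0,-0.025,0]]'
python3 - <<'E'
from h import *
go(487,275,140,90);tilt("w9")
E
```

```text
clock: 12.52
eef_pos: [487.1, 259.7, 132.5]
eef_rot: [-3.138, -0.004, 1.569]
wrist_force: [0.5, 0.6, -2.5]
finger_gap: 43.5
t 12.53 p [487.1 259.7 132.5] rpy [-179.8    -0.23   89.88] F [ 0.5  0.6 -2.5] gap 43.5 q [0.42 0.34 1.57 0.01 1.23 0.42] 
 need [ 0.0153 -0.0001 -0.0075] -0.1
brown rows [(69, 39), (141, 15), (149, 76), (157, 76), (165, 75), (173, 76), (181, 76), (189, 76), (197, 76)]
tan rows [(0, 40), (6, 40), (12, 40), (18, 40), (24, 40), (30, 40), (36, 40), (42, 40), (48, 40), (54, 40), (60, 40), (66, 40), (84, 40), (90, 40), (96, 40), (102, 40), (158, 17), (179, 34)]
tilt: lip row, walltop row [(0, 62, 56), (5, 70, 62), (10, 79, 69), (15, 87, 76), (20, 96, 84), (25, 106, 92), (30, 115, 101), (35, 125, 109), (40, 135, 118), (45, 145, 127), (50, 155, 137), (55, 165, 146)]
```

View pics/w9.png

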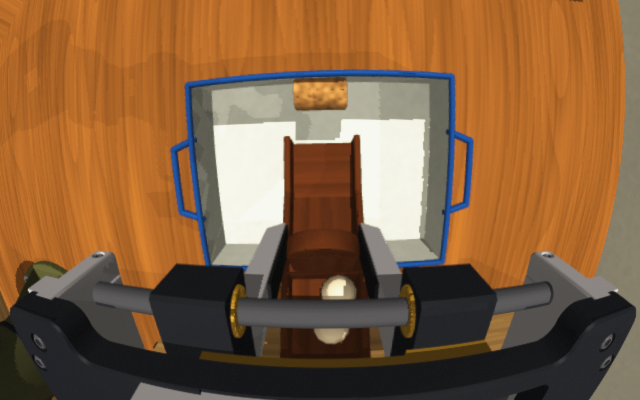

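```bash
python3 -m handwheel '[[0,0,-0.02,0],[0,0,-0.045,0],[0,0,-0.075,0],[0,0,-0.1,0],[0,0,-0.11,0]]'
python3 -m handwheel '[[-0.02,0,0,-2],[-0.06,0,0,-6],[-0.11,0,0,-12],[-0.16,0,0,-18],[-0.21,0,0,-24]]'
python3 - <<'E'
from h import *
go(490,-200,240,126)
E
```

```text
clock: 13.2
eef_pos: [487.5, 260.2, 243.1]
eef_rot: [-3.139, -0.004, 1.57]
wrist_force: [0.2, 0.4, -3.8]
finger_gap: 43.3
clock: 13.82
eef_pos: [486.9, 49.0, 241.3]
eef_rot: [-3.14, -0.006, 1.993]
wrist_force: [0.6, -0.3, -3.3]
finger_gap: 43.7
t 13.82 p [486.9  49.  241.3] rpy [-179.89   -0.33  114.17] F [ 0.6 -0.3 -3.3] gap 43.7 q [ 0.02  0.12  1.59  0.    1.44 -0.4 ] 
 need [-2.284e-01 -9.910e-02  1.000e-04] -11.8
```

```bash
python3 -m handwheel '[[-0.045,-0.02,0,-3],[-0.095,-0.041,0,-6],[-0.145,-0.063,0,-9],[-0.195,-0.085,0,-11],[-0.228,-0.099,0,-12]]'
python3 - <<'E'
from h import *
im=cams.camera("top");cv2.imwrite("pics/top2.png",im[...,::-1])
c=im[160:275,135:235];h=cv2.cvtColor(c,cv2.COLOR_RGB2HSV);m=cv2.inRange(h,(8,80,60),(28,255,255));m[:16]=0;m[100:]=0;m[:,:14]=0;m[:,80:]=0
n,_,st,ce=cv2.connectedComponentsWithStats(m);print([(s[4],(a+[135,160]).round()) for s,a in zip(st[1:],ce[1:]) if s[4]>15])
go(490,-200,90,126);tilt("w10")
E
```

```text
clock: 14.45
eef_pos: [489.4, -201.5, 238.9]
eef_rot: [-3.14, -0.008, 2.202]
wrist_force: [-0.0, 0.7, -3.5]
finger_gap: 43.6
[(np.int32(243), array([156., 218.]))]
t 14.5 p [ 489.2 -204.4  238.6] rpy [-179.85   -0.4   126.11] F [-0.8 -3.7 -4.1] gap 43.2 q [-0.47  0.22  1.48  0.    1.45 -1.1 ] 
 need [0.0021 0.0036 0.1486] 0.1
brown rows [(137, 5), (145, 69), (153, 73), (161, 75), (169, 74), (177, 75), (185, 75), (193, 76)]
tan rows [(0, 23), (52, 17), (146, 36), (152, 36), (158, 37), (164, 36), (170, 37), (176, 37), (182, 38), (188, 37), (194, 39), (200, 19), (206, 21), (212, 22), (218, 17)]
tilt: lip row, walltop row [(0, 62, 56), (5, 70, 62), (10, 79, 69), (15, 87, 76), (20, 96, 84), (25, 106, 92), (30, 115, 101), (35, 125, 109), (40, 135, 118), (45, 145, 128), (50, 155, 137), (55, 165, 147)]
```

```bash
python3 -m handwheel '[[0,0.001,0.03,0],[0.001,0.002,0.07,0],[0.001,0.003,0.105,0],[0.001,0.003,0.13,0],[0.001,0.003,0.14,0]]'
python3 -m handwheel '[[0,0,0.004,0],[0,0,0.009,0],[0,0,0.014,0],[0,0,0.019,0],[0,0,0.024,0]]' 1 15
python3 -m handwheel '[[0,0,0.004,0],[0,0,0.008,0],[0,0,0.012,0],[0,0,0.016,0]]'
python3 - <<'E'
from h import *
go(490,-200,50,126);tilt("w11")
E
```

```text
clock: 15.18
eef_pos: [489.6, -197.9, 96.7]
eef_rot: [-3.138, -0.011, 2.2]
wrist_force: [-0.1, 0.6, -2.7]
finger_gap: 43.3
clock: 15.8
eef_pos: [489.4, -197.8, 72.5]
eef_rot: [-3.138, -0.01, 2.2]
wrist_force: [0.2, 0.3, -3.0]
finger_gap: 43.8
clock: 16.3
eef_pos: [492.5, -200.9, 60.1]
eef_rot: [-3.141, 0.001, 2.2]
wrist_force: [3.1, -11.2, 21.6]
finger_gap: 43.1
t 16.3 p [ 492.5 -200.9   60.1] rpy [-1.7999e+02  3.0000e-02  1.2604e+02] F [  3.1 -11.2  21.6] gap 43.1 q [-0.46  0.39  1.69 -0.    1.06 -1.08] 
 need [ 0.0022 -0.0015  0.0101] 0.0
brown rows [(98, 9), (106, 90), (114, 89), (122, 89), (130, 88), (138, 87), (146, 86), (154, 86), (162, 84), (170, 84), (178, 84), (186, 84), (194, 84)]
tan rows [(0, 40), (6, 40), (12, 40), (18, 40), (24, 40), (30, 40), (36, 40), (42, 40), (48, 40), (54, 40), (60, 40), (66, 40), (72, 40), (78, 40), (84, 40), (90, 40), (96, 40), (137, 23), (143, 26), (161, 26), (167, 23), (173, 22), (183, 16)]
tilt: lip row, walltop row [(0, 62, 56), (5, 70, 62), (10, 78, 69), (15, 87, 76), (20, 96, 84), (25, 105, 92), (30, 115, 100), (35, 125, 109), (40, 134, 118), (45, 144, 127), (50, 155, 136), (55, 165, 146)]
```

```bash
python3 -m handwheel '[[0,0,0,0],[0,0,0,0]]' 1 8
python3 -m handwheel '[[0,0,0.002,0],[0,0,0.004,0],[0,0,0.004,0]]'
python3 - <<'E'
from h import *
go(490,-200,50,126);tilt("w12")
E
```

```text
clock: 16.6
eef_pos: [492.2, -200.5, 59.4]
eef_rot: [-3.141, -0.001, 2.2]
wrist_force: [-0.5, -0.1, -1.5]
finger_gap: 42.9
clock: 16.98
eef_pos: [492.0, -200.4, 55.0]
eef_rot: [-3.141, -0.001, 2.2]
wrist_force: [-0.2, 0.3, -3.1]
finger_gap: 42.9
t 16.98 p [ 492.  -200.4   55. ] rpy [-1.7996e+02 -7.0000e-02  1.2604e+02] F [-0.2  0.3 -3.1] gap 42.9 q [-0.46  0.39  1.7  -0.    1.05 -1.08] 
 need [ 0.0015 -0.0013  0.005 ] 0.0
brown rows [(67, 6), (75, 98), (83, 102), (91, 102), (99, 101), (107, 100), (115, 99), (123, 97), (131, 95), (139, 94), (147, 92), (155, 92), (163, 91), (171, 91), (179, 89), (187, 89), (195, 88)]
tan rows [(0, 31), (6, 30), (12, 31), (18, 32), (24, 37), (30, 33), (36, 40), (42, 40), (48, 40), (54, 39), (60, 37), (66, 40), (143, 17), (163, 18)]
tilt: lip row, walltop row [(0, 62, 56), (5, 70, 62), (10, 78, 69), (15, 87, 76), (20, 96, 84), (25, 105, 92), (30, 115, 100), (35, 125, 109), (40, 135, 118), (45, 145, 127), (50, 155, 137), (55, 165, 146)]
```

```bash
python3 -m handwheel '[[0,0,0.001,0],[0,0,0.002,0],[0,0,0.003,0],[0,0,0.004,0],[0,0,0.004,0]]'
python3 - <<'E'
from h import *
go(490,-200,49,126);tilt("w13")
E
```

```text
clock: 17.65
eef_pos: [492.1, -200.5, 51.1]
eef_rot: [-3.141, -0.001, 2.2]
wrist_force: [-0.1, 0.6, -1.2]
finger_gap: 43.3
t 17.65 p [ 492.1 -200.5   51.1] rpy [-1.7997e+02 -6.0000e-02  1.2604e+02] F [-0.1  0.6 -1.2] gap 43.3 q [-0.46  0.4   1.7  -0.    1.04 -1.08] 
 need [ 0.0016 -0.0014  0.0021] 0.0
brown rows [(71, 5), (79, 96), (87, 102), (95, 101), (103, 99), (111, 99), (119, 97), (127, 95), (135, 94), (143, 92), (151, 91), (159, 91), (167, 89), (175, 89), (183, 88), (191, 88), (199, 87)]
tan rows [(0, 34), (6, 35), (12, 33), (18, 34), (24, 37), (30, 38), (36, 40), (42, 40), (48, 40), (54, 40), (60, 40), (66, 40), (72, 40), (142, 18), (148, 18), (154, 18), (160, 22), (167, 20)]
tilt: lip row, walltop row [(0, 62, 56), (5, 70, 62), (10, 78, 69), (15, 87, 76), (20, 96, 84), (25, 105, 92), (30, 115, 100), (35, 125, 109), (40, 135, 118), (45, 145, 127), (50, 155, 137), (55, 165, 146)]
```

```bash
python3 -m handwheel '[[0,0,0.001,0],[0,0,0.002,0],[0,0,0.003,0],[0,0,0.004,0],[0,0,0.004,0]]' 1 6
python3 - <<'E'
from h import *
go(490,-200,49,126);tilt("w14")
E
```

```text
clock: 18.32
eef_pos: [492.0, -200.6, 47.3]
eef_rot: [-3.141, -0.001, 2.2]
wrist_force: [-2.8, -0.1, 2.7]
finger_gap: 43.7
t 18.32 p [ 492.  -200.6   47.3] rpy [-1.7995e+02 -5.0000e-02  1.2603e+02] F [-2.8 -0.1  2.7] gap 43.7 q [-0.46  0.4   1.7  -0.    1.03 -1.08] 
 need [ 0.0017 -0.0013 -0.0017] 0.0
brown rows [(75, 5), (83, 95), (91, 100), (99, 99), (107, 97), (115, 96), (123, 95), (131, 94), (139, 92), (147, 90), (155, 89), (163, 89), (171, 89), (179, 88), (187, 88), (195, 87)]
tan rows [(0, 35), (6, 36), (12, 37), (18, 37), (24, 40), (30, 37), (36, 39), (42, 40), (48, 40), (54, 40), (60, 40), (66, 40), (72, 40), (143, 19), (149, 19), (155, 22), (161, 20), (169, 17)]
tilt: lip row, walltop row [(0, 62, 56), (5, 70, 62), (10, 78, 69), (15, 87, 76), (20, 96, 84), (25, 105, 92), (30, 115, 100), (35, 125, 109), (40, 134, 118), (45, 144, 127), (50, 155, 137), (55, 165, 146)]
```

View pics/w14.png

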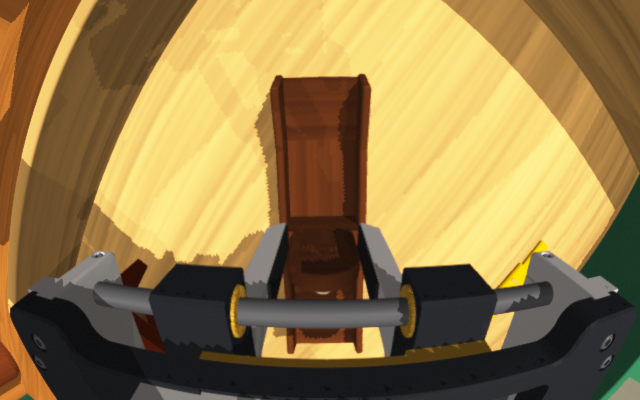

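```bash
python3 - <<'E'
from h import *
from scipy.optimize import least_squares as LS
s=read_state();c=cams.get_calibration("wrist");f=200/np.tan(np.radians(c["vertical_fov"])/2);p=s["eef_pos"];y=s["eef_rot"][2]
e=np.array([np.cos(y),np.sin(y),0]);n=np.array([-e[1],e[0],0])
def pr(X):
    k=np.array(c["R"])@X+c["t"];r=np.hypot(*k[:2]);return np.array([c["cx"],c["cy"]])+k[:2]/r*f*np.arctan2(r,k[2])
def D(q,x,yy,z):
    a=np.radians(q[0]);return p*[1,1,0]+e*(q[1]+x*np.cos(a)+(z-40)*np.sin(a))+n*yy+[0,0,q[2]+40+(z-40)*np.cos(a)-x*np.sin(a)]
obs=[(113,32.5,52,272,77),(113,-32.5,52,370,77),(-113,32.5,52,288,352),(-113,-32.5,52,362,350),(113,20,28,None,79)]
def res(q):
    o=[]
    for x,yy,z,u,v in obs:
        w=pr(D(q,x,yy+q[3],z));o.append(w[1]-v)
        if u:o.append(w[0]-u)
    return o
r=LS(res,[0,0,8,0]);print("tilt,ex,z,ey",r.x.round(1),np.round(r.fun,1))
for q in([0,0,8,0],[0,-6,8,0],[5,0,8,0]):print(q,[pr(D(q,*o[:3])).round() for o in obs[::2]])
# dish outline in scene/top compare: save
cv2.imwrite("pics/s5.png",cams.camera("scene")[...,::-1])
E
```

```text
tilt,ex,z,ey [ -0.1 -11.9  -3.9  -0.5] [-0.4  1.6 -0.4  1.9 -1.  -1.6  1.1 -3.   0.7]
[0, 0, 8, 0] [array([270.,  56.]), array([284., 351.]), array([293.,  62.])]
[0, -6, 8, 0] [array([270.,  65.]), array([284., 356.]), array([293.,  70.])]
[5, 0, 8, 0] [array([272.,  58.]), array([282., 357.]), array([295.,  66.])]
```

```bash
python3 -m handwheel '[[0,0,-0.001,0],[0,0,-0.001,0],[0,0,-0.001,0],[0,0,-0.001,0]]' 0.2
python3 -m handwheel '[[0,0,-0.02,0],[0,0,-0.06,0],[0,0,-0.11,0],[0,0,-0.16,0],[0,0,-0.18,0]]' 0
python3 -m handwheel '[[-0.03,-0.03,0,0],[-0.08,-0.08,0,0],[-0.13,-0.14,-0.02,0],[-0.18,-0.2,-0.04,0],[-0.2,-0.23,-0.04,0]]'
python3 - <<'E'
from h import *
go(490,-200,49,126)
t=cams.camera("top")[...,::-1];s=cams.camera("scene")[...,::-1]
cv2.imwrite("pics/topf.png",t);cv2.imwrite("pics/scenef.png",s)
a=cv2.resize(s[100:300,130:470],(800,470),interpolation=2)[:,:800]
a=cv2.resize(s[160:290,180:340],(400,325),interpolation=2)
b=cv2.resize(s[110:190,340:470],(400,246),interpolation=2)
l=np.vstack([a,b]);r=np.vstack([cv2.resize(t[80:290,240:450],(395,395),interpolation=2),cv2.resize(t[160:275,135:235],(395,176),interpolation=2)])
cv2.imwrite("pics/final.png",np.hstack([l,r[:571]]))
E
```

```text
clock: 18.92
eef_pos: [492.1, -200.6, 48.3]
eef_rot: [-3.141, -0.001, 2.2]
wrist_force: [0.6, -0.1, 0.1]
finger_gap: 74.6
clock: 19.55
eef_pos: [492.9, -200.9, 231.4]
eef_rot: [3.14, 0.003, 2.2]
wrist_force: [0.1, 0.5, -0.7]
finger_gap: 93.8
clock: 20.18
eef_pos: [428.8, -483.6, 270.1]
eef_rot: [3.14, 0.004, 2.2]
wrist_force: [-0.9, 0.5, 0.1]
finger_gap: 94.1
t 20.18 p [ 428.8 -483.6  270.1] rpy [179.92   0.22 126.05] F [-0.9  0.5  0.1] gap 94.1 q [-0.9   0.48  1.06  0.    1.6  -1.53] 
 need [0.1941 0.2161 0.2207] 0.0
```

View pics/final.png

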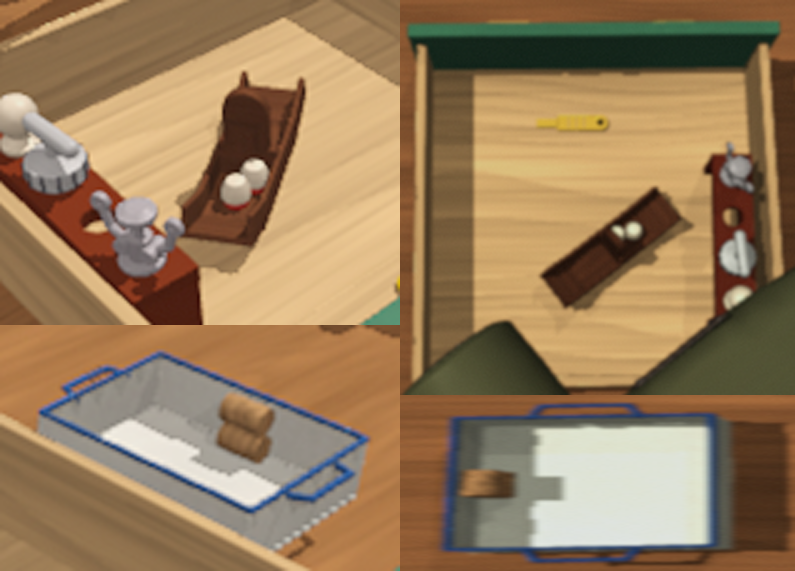

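```bash
python3 - <<'E'
from h import *
for n in("top2","topf"):
    im=cv2.imread(f"pics/{n}.png")[190:245,152:200];m=cv2.inRange(cv2.cvtColor(im,cv2.COLOR_BGR2HSV),(8,80,60),(28,255,255));ys,xs=np.nonzero(m);print(n,len(xs),xs.mean(),ys.mean(),xs.min(),xs.max())
s0,s1=[cv2.imread(f"pics/{n}.png") for n in("s5","scenef")];print("tin change s5->final",cv2.absdiff(s0,s1)[120:170,380:450].max())
t0,t1=[cv2.imread(f"pics/{n}.png") for n in("top0","topf")];d=cv2.absdiff(t0,t1).max(2);print("rack",(d[160:225,402:432]>60).sum(),"lifter",(d[138:155,305:358]>60).sum())
u=340+245*130/400;print("corks z if at wall y=345:",[ (lambda o,k:(o+k*(345-o[1])/k[1]).round())(*ray("scene",u,110+(v-325)*80/246)) for v in(443,412)])
print(read_state()["wrist_force"].round(1));manip.sign_off()
E
```

```text
top2 211 5.312796208530806 27.601895734597157 0 11
topf 211 5.312796208530806 27.601895734597157 0 11
tin change s5->final 2
rack 0 lifter 0
corks z if at wall y=345: [array([494., 345.,  21.]), array([488., 345.,  53.])]
[ 0.5  0.  -0.9]
the job is handed in; nothing more can be done
```

I tipped both corks into the tin, left both caps in their section, and set the dish back in the drawer close to where it started. The job was handed in at about 20 s of the 54 s allowed.

The moves can only turn the tool about its own axis. So I held the centre grip across its 44 mm width and used the fingers as a hinge. I tilted the dish to about 25° on the drawer's left wall, then to about 45° against the inside of the tin wall. I levelled it again on the drawer bottom and let go.

**What the last checks showed:**
- **Corks:** both are in the tin and had not moved between pictures taken about 5 s apart. One lies on top of the other against the far wall, with centres at about 21 and 53 mm. The upper cork is therefore close to rim height, and I left it untouched.
- **Dish:** both caps stand in their section. The dish looks flat in the final picture, and a fit to the last wrist picture gave about 0° tilt. That fit placed the dish about 12 mm too low and about 12 mm off along its length, so it is only rough.
- **Rack and lifter:** the top camera shows no change from the start for the lifter and most of the rack; the arm hid the rack's near end.

**What went wrong or disagreed:**
- **First grasp:** it closed too high, on the rounded top of the grip. The fingertips looked about 33 mm higher in the pictures than the reported pose, so I opened, lowered and gripped again.
- **Setting down:** it was not perfectly gentle. The wrist force peaked at about 22 N while levelling, until I loosened the grip and lowered more slowly.

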